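# Cover plate onto the twin pins of a test fixture

## Task

Pick up the cover plate by its grip rib and hang it on the test fixture so that both guide pins come up through its two holes, feeling for the pins because their bar may be clamped anywhere along its slots. Then press the plate squarely down until the stiff contact carriage under it is fully home, never pushing the plate against the fixture with more than about 40 N, and let go. Leave the socket box, the plug and the parts tray where they are.

Things in the scene. Friction and masses are not known exactly. Their poses are not given: they have to be found in the camera images.
- plate_mid (a point): loose aluminium cover plate, 0.4 kg, 124 (x) x 180 (y) x 8 mm, lying flat; two 12 mm through holes at y = -65 and +65 mm. On its middle stands a black grip rib, 14 mm thick (x), 64 long (y), 36 high, to be pinched across x. This point: on the centre line, 22 mm above the plate's underside (14 above its upper face, 22 below the rib's top). Same after a half turn.
- fixture: grey test fixture fixed to the bench, 150 (x) x 220 (y) mm, deck 40 mm high, with two upright steel pins on the deck and the black contact carriage between them. Origin: centre of its underside.
- pin_line (a point): point on the fixture's centre line, 85 mm above the bench, level with the pin tips; same axes as the fixture. Guide pins: 10 mm thick, last 4 mm tapered to a flat 7.6 mm tip, at y = -65 and +65 mm from here. Both are on one bar clamped at an unknown x from -24 to +24 mm from here (same for both); they do not move. This point does not follow them.
- carriage (a joint): contact carriage: flat black block 72 (x) x 74 (y) mm, centred on the fixture. Metres pressed down: 0 = up (its top 66 mm above the bench), 0.012 = fully home (its top 54 mm above the bench, on a firm stop). Starts nearly up. Stiff: moves under about 9 N and stays where it is left; the plate's weight alone does not move it.
- socket_box: white socket box 75 x 130 x 50 mm high, bystander. Origin: centre of its underside.
- plug: black mains plug with brass prongs, 45 x 40 x 22 mm, bystander. Origin: centre of its underside.
- tray: empty grey parts tray 100 x 140 x 35 mm high, bystander. Origin: centre of its underside.
Not all that is in view belongs to the job. What is shaped like the part that bears plate_mid but orange or yellow is not meant.

How it is judged:
By the outcome, as a careful person would: the job done as asked, in the order asked, and still so for the second after the job is handed in, with the robot touching nothing.
It also fails if it takes over 69 s, if anything falls off the work surface, if the arm or the gripper's body presses on something with over 40 N, if the wrist force passes 120 N, or if a joint passes its speed limit or range.

## Robot

A 6-joint arm with a two-finger parallel gripper is mounted at the origin on the work surface. World frame = base frame: x ahead of the robot, y to its left, z up, the work surface at z = 0. Lengths are in mm, angles in rad, forces in N, time in s.
With the tool pointing down it reaches from about 275 to 750 mm from the base axis. Payload 10.2 kg.
Tool frame: the origin (TCP) lies midway between the tips of the shut fingers; the grasp point (between the pads) lies ctrl.tcp_to_grasp behind it (ctrl.tcp_to_grasp is the distance from the TCP to the grasp point, in mm); z points along the fingers, x is the direction in which the jaws open and shut, and the axes are right-handed (so a half turn about z gives the same grasp; the last joint's range is limited). The gripper opens to 85 mm and grips with 20 to 120 N. Pads are 22 mm wide; open, the fingers measure 114 mm over their backs; the gripper's body (76 mm by 85 mm) begins 54 mm behind the grasp point. The pads swing forward as they close: fully open they stand 13 mm farther back than shut.
Start: joints at [-1.398, 0.313, 1.498, -0, 1.331, -0.223], TCP at [202.4, -484.423, 231.294] pointing down, gripper open.
Joint ranges: [-2.94, 2.94], [-0.97, 2.17], [0.19, 2.56], [-1.23, 4.37], [0.02, 3.11], [-2.88, 2.88]. Speed limits (rad/s): [2.39, 2.39, 3.01, 3.14, 3.14, 3.14].

## Interface

Orientations are given as a unit quaternion [w, x, y, z].
In Python, from rig import ctrl gives the robot as it stands.
- The arm moves only by the tool send_rows, never from a script. Its argument "series" is a list that holds one entry, the list of rows, each a list of 5 numbers: the shift along the tool's x, y, z in m, then the turn about the tool's z in rad, then the closure, from 0 (fully open) to 1 (shut). A call has 1 to 10 rows; each row shifts and turns the commanded pose from where the row before left it, along the tool's axes as they then stand; what a row does not reach is not made up. A row lasts 1/10 s, in which the tool goes at most 50 mm and 8.59 degrees, less where a joint would pass 70% of its speed; a pose out of reach is approached as far as the arm can. A call with a gripper value outside its range is refused whole. The fingers move at their own pace and stop on an object; "force" is the grip in N (left out, the last holds). Time passes only in rows, so rows that do not move let the fingers close. It gives the time, the measured TCP pose, the force and the opening at its end, in the units of the state.
- ctrl.sense(): the state, without advancing time (a new reading comes with each control period).
- ctrl.capture(name): name is "side" or "top"; returns the picture (384x512x3 uint8, blue, green, red); there is no depth.
- ctrl.camera_model(name): a dict with "fovy" (degrees; the focal length in pixels is half the picture's height over the tangent of half this angle, whatever the lens; pixels are square), "cx", "cy" (the principal point, pixels), "rvec" (rotation vector, rad) and "tvec" (3), from world to camera coordinates, as OpenCV has them. Camera axes: x right, y down, z forward; pixel columns grow to the right and rows downward; lengths in mm; the calibration is good to about 2 mm. A picture is of the moment at which its call begins. camera_model takes no time and is no camera call.
- ctrl.finish_job(): hands the job in, once; it reports no verdict.
Trained networks look in the newest picture that a camera, given by its name, has taken for a name from the list of things; names that differ only in an ending like _2 or _b are one class to them, and where a whole thing is asked for, a point or a joint stands for the part that bears it (a point fixed in the world has none). Each returns a list of dicts, best first, with "p" (0 to 1); they miss things now and then, are a little off and sometimes report something else, mostly with a low value. They report only what shows in the picture. A call takes as long as a camera call. They do not tell look-alikes from the thing itself.
- ctrl.recognise(camera, label): "box" ([left, top, right, bottom] in pixels, round what is visible of it).
The state is a dict: "time_s": time; "joints": joint angles; "dq": joint speeds; "tau": joint torques, N m; "eef_pos": TCP position; "ee_rot": TCP orientation; "force": force on the tool from outside, world axes, zero at the start; "wrist_torque": the same for the moment, N m; "grip_width": opening from 0.0 (shut) to 1.0 (fully open).
Only numpy, scipy, OpenCV 4.12 (cv2) and the standard library are available. Lean on these libraries where they do the work, as an engineer would, in place of code of your own. Each camera call takes 0.05 s, during which the arm holds its last target. There are 200 camera calls.

## Working session

There is one attempt and no reset: what is moved stays moved. The work goes in short steps, Python scripts to look and compute and a tool call to move; the robot and the scene stay as the last step left them, time stands still between calls to the robot, and variables do not carry over. Pictures are saved under pics/ and viewed, on a budget of 10 in all, crops included, one or two more only if the job needs it, and the job is handed in when it is done.

Besides the shell and the picture viewer there is one more tool, called after "Request:" as name([rows], argument=value, ...), one row to a line, values as JSON. send_rows: Moves the arm, as the interface text tells. Its arguments: {"type":"object","properties":{"series":{"type":"array"},"force":{"type":"number"}},"required":["series"]}

```bash
mkdir -p pics; ls; python3 - <<'E'
from rig import ctrl
import cv2
print(ctrl.tcp_to_grasp, ctrl.sense())
for c in("top","side"):
    cv2.imwrite(f"pics/{c}0.png",ctrl.capture(c)); print(c,ctrl.camera_model(c))
    for l in("plate_mid","fixture","carriage","socket_box","plug","tray"):
        print(l,[(round(d["p"],2),[round(float(v)) for v in d["box"]]) for d in ctrl.recognise(c,l)][:4])
E
```

```text
pics
18.700000000000003 {'time_s': 0.0, 'joints': array([-1.39842386e+00,  3.13452044e-01,  1.49846020e+00,  7.96773567e-06,
        1.33100433e+00, -2.23415809e-01]), 'dq': array([-0.0005845 , -0.00104529, -0.00079125, -0.00228567,  0.00116565,
       -0.00062026]), 'tau': array([-3.49022093e-04, -4.12269831e+01, -2.59742296e+01, -2.31042031e-04,
        4.14993876e-03,  1.67673278e-05]), 'eef_pos': array([ 202.34235732, -484.15185872,  230.72533083]), 'ee_rot': array([-4.82535835e-04,  8.32326043e-01, -5.54285955e-01, -4.53175987e-04]), 'force': array([ 0.76295579,  0.0579714 , -0.15810038]), 'wrist_torque': array([ 0.00048435, -0.01835216,  0.02107153]), 'grip_width': 0.9952898410449527}
top {'fovy': 50.08118785518302, 'cx': 258.9924235175396, 'cy': 190.24897658940284, 'rvec': array([ 2.17906803, -2.19438328,  0.09266295]), 'tvec': array([  71.02360275,  531.27772074, 1135.44473166])}
plate_mid [(0.89, [191, 178, 258, 234]), (0.82, [294, 227, 338, 292]), (0.75, [122, 121, 170, 188]), (0.59, [163, 248, 221, 325])]
fixture [(0.93, [315, 154, 399, 209])]
carriage [(0.85, [344, 167, 374, 196])]
socket_box [(0.63, [248, 78, 298, 111])]
plug [(0.53, [346, 96, 366, 114])]
tray [(0.86, [192, 92, 245, 131])]
side {'fovy': 43.80391715040254, 'cx': 256.381102519279, 'cy': 188.35920965027117, 'rvec': array([ 0.09646071, -2.89894799,  1.1988144 ]), 'tvec': array([ 529.80738296,   23.98198164, 1393.98942159])}
plate_mid [(0.84, [159, 272, 240, 328]), (0.83, [312, 239, 394, 289]), (0.75, [241, 201, 292, 258]), (0.71, [288, 151, 352, 189])]
fixture [(0.74, [228, 108, 278, 165])]
carriage [(0.94, [241, 122, 262, 136])]
socket_box [(0.67, [143, 159, 176, 201])]
plug [(0.74, [175, 127, 190, 143])]
tray [(0.67, [143, 202, 189, 253])]
```

```bash
python3 - <<'E'
import cv2
im=cv2.imread("pics/top0.png"); cv2.imwrite("pics/top0c.png",cv2.resize(im[60:340,100:420],None,fx=2.14,fy=2.14,interpolation=cv2.INTER_CUBIC))
im=cv2.imread("pics/side0.png"); cv2.imwrite("pics/side0c.png",cv2.resize(im[90:340,130:410],None,fx=2.4,fy=2.4,interpolation=cv2.INTER_CUBIC))
E
```

```text
(no output)
```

View pics/top0c.png

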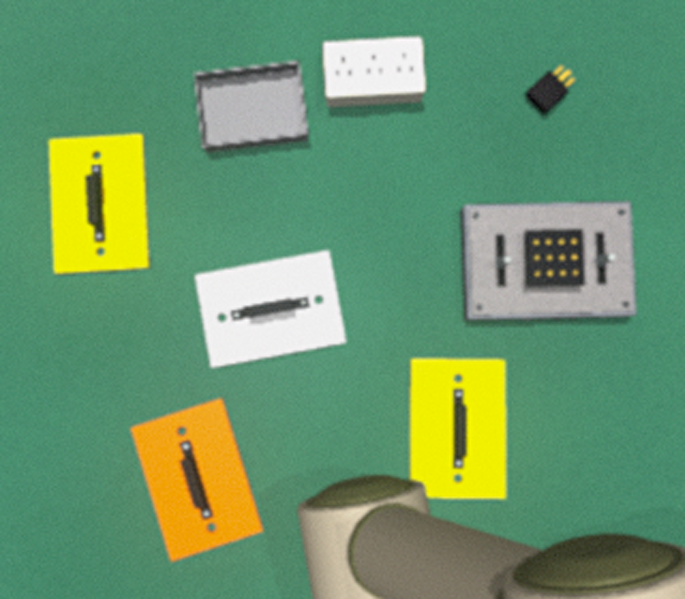

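View pics/side0c.png

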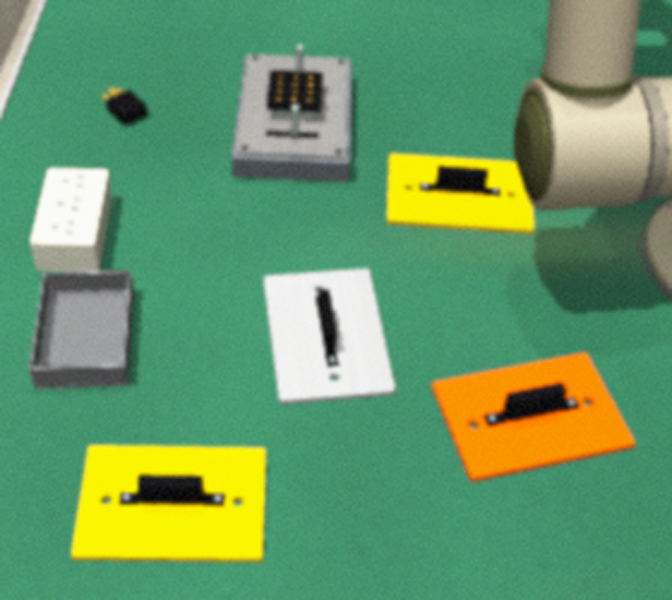

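The top crop shows four candidates: white at full-picture px (226,204), and yellow at (146,155), yellow at (315,260) and orange at (192,285). The white one fits: bare aluminium, neither yellow nor orange. I'll measure it and confirm it in a crop, and find the fixture and pins.

```bash
cat > h.py <<'E'
import numpy as np, cv2
from rig import ctrl
def cam(c):
    m=ctrl.camera_model(c); R=cv2.Rodrigues(np.array(m["rvec"]))[0]; t=np.array(m["tvec"]); f=192/np.tan(np.radians(m["fovy"]/2))
    return R,t,f,m["cx"],m["cy"]
def back(c,uv,z):
    R,t,f,cx,cy=cam(c); C=-R.T@t; out=[]
    for u,v in np.atleast_2d(uv):
        d=R.T@np.array([(u-cx)/f,(v-cy)/f,1]); out.append(C+d*(z-C[2])/d[2])
    return np.array(out)
def proj(c,P):
    R,t,f,cx,cy=cam(c); X=(R@np.atleast_2d(P).T).T+t
    return np.c_[f*X[:,0]/X[:,2]+cx,f*X[:,1]/X[:,2]+cy]
E
python3 - <<'E'
from h import *
np.set_printoptions(precision=1,suppress=True)
def quad(c,mask,z,off):
    cs=cv2.findContours(mask,cv2.RETR_EXTERNAL,cv2.CHAIN_APPROX_NONE)[0]; k=max(cs,key=cv2.contourArea)[:,0]+off
    P=back(c,k,z)[:,:2].astype(np.float32); r=cv2.minAreaRect(P); print(c,r); return r
for c,b in(("top",(185,172,264,240)),("side",(236,196,298,262))):
    im=cv2.imread(f"pics/{c}0.png"); x0,y0,x1,y1=b; s=im[y0:y1,x0:x1]
    hsv=cv2.cvtColor(s,cv2.COLOR_BGR2HSV)
    quad(c,((hsv[...,2]>190)&(hsv[...,1]<50)).astype(np.uint8)*255,8,(x0,y0))
b=(305,145,408,218)
im=cv2.imread("pics/top0.png"); x0,y0,x1,y1=b; hsv=cv2.cvtColor(im[y0:y1,x0:x1],cv2.COLOR_BGR2HSV)
m=((hsv[...,1]<75)&(hsv[...,2]>100)).astype(np.uint8)*255
quad("top",m,40,(x0,y0))
a=cv2.resize(im[140:220,305:410],None,fx=5,fy=5,interpolation=cv2.INTER_CUBIC)
p=cv2.resize(im[170:242,183:268],None,fx=5,fy=5,interpolation=cv2.INTER_CUBIC)
s=cv2.imread("pics/side0.png")[100:170,220:290]; s=cv2.resize(s,None,fx=5.5,fy=5.5,interpolation=cv2.INTER_CUBIC)
W=np.zeros((800,800,3),np.uint8); W[:400,:525]=a; W=W[:790]
out=np.zeros((600,800,3),np.uint8)
out[:300,:394]=cv2.resize(a,(394,300)); out[300:600,:354]=cv2.resize(p,(354,300)); out[:400,400:800]=cv2.resize(s,(400,400))
cv2.imwrite("pics/c1.png",out)
E
```

```text
top ((495.4559020996094, 161.20303344726562), (125.65392303466797, 182.161376953125), 10.174545288085938)
side ((496.8958740234375, 161.6805419921875), (126.63284301757812, 182.50912475585938), 10.012507438659668)
top ((553.78271484375, -202.6560821533203), (151.6410369873047, 220.41763305664062), 0.7235952019691467)
```

View pics/c1.png

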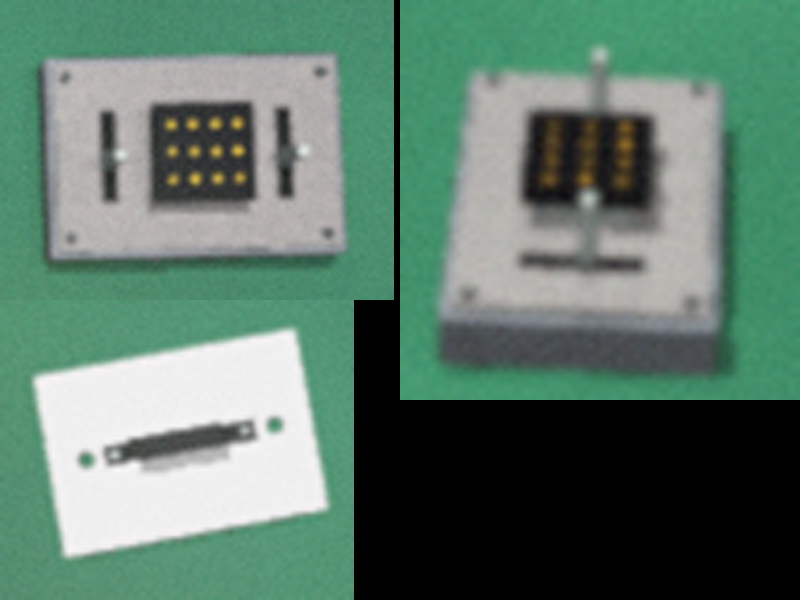

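The crop confirms the white plate: two holes and a black rib, 125.7x182 mm measured against 124x180. Pin tips in the top view are near full px (337.2,181.3) and (386,180). In the side view they are near (252.9,134.7) and (254.8,109.5).

```bash
cat >> h.py <<'E'
from scipy.spatial.transform import Rotation as Ro
def rel(x,y,z,yaw):
    s=ctrl.sense(); q=s["ee_rot"]; R=Ro.from_quat([q[1],q[2],q[3],q[0]]).as_matrix()
    d=np.array([x,y,z])-s["eef_pos"]; cy=np.arctan2(R[1,0],R[0,0])
    R2=np.array([[np.cos(yaw),np.sin(yaw),0],[np.sin(yaw),-np.cos(yaw),0],[0,0,-1]])
    print("turn",-(yaw-cy),"shift now",R.T@d,"shift after turn",R2.T@d,"F",s["force"],"M",s["wrist_torque"],"t",s["time_s"])
def st():
    s=ctrl.sense(); q=s["ee_rot"]; R=Ro.from_quat([q[1],q[2],q[3],q[0]]).as_matrix()
    print(s["eef_pos"],"yaw",np.arctan2(R[1,0],R[0,0]),"tilt",R[:2,2],"F",s["force"],"M",s["wrist_torque"],"w",s["grip_width"],"t",s["time_s"])
E
python3 - <<'E'
from h import *
np.set_printoptions(precision=4,suppress=True)
pts={"top":[(337.2,181.3),(386,180)],"side":[(252.9,134.7),(254.8,109.5)]}
for c in pts:
    g=cv2.cvtColor(cv2.imread(f"pics/{c}0.png"),cv2.COLOR_BGR2GRAY).astype(float)
    L=[]
    for u,v in pts[c]:
        a,b=int(round(u)),int(round(v)); w=g[b-3:b+4,a-3:a+4]; w=np.clip(w-np.percentile(w,80),0,None); yy,xx=np.mgrid[b-3:b+4,a-3:a+4]
        L.append(((w*xx).sum()/w.sum(),(w*yy).sum()/w.sum()))
    print(c,L); print(back(c,L,85)); print(back(c,pts[c],85))
# side fixture outline check of centre
b=(222,100,290,172); im=cv2.imread("pics/side0.png"); x0,y0,x1,y1=b
h=proj("side",[[553.8+sx*75,-202.7+sy*110,40] for sx in(-1,1) for sy in(-1,1)]); print("side fixture corners",h)
a=np.radians(10.1); Y=np.array([-np.sin(a),np.cos(a)])
for s in(-65,65): print("hole",proj("top",[*(np.array([495.8,161.4])+s*Y),8]))
rel(495.9,161.4,231,a)
E
```

```text
top [(np.float64(337.0719424460432), np.float64(180.61726618705038)), (np.float64(385.74556213017746), np.float64(179.46153846153845))]
[[ 551.1227 -140.1138   85.    ]
 [ 553.3736 -270.089    85.    ]]
[[ 549.2953 -140.4153   85.    ]
 [ 551.9278 -270.7242   85.    ]]
side [(np.float64(252.47844827586206), np.float64(134.68534482758622)), (np.float64(254.5511811023622), np.float64(109.23622047244095))]
[[ 552.2461 -135.2848   85.    ]
 [ 553.8911 -265.671    85.    ]]
[[ 550.9713 -135.3212   85.    ]
 [ 553.0071 -264.3097   85.    ]]
side fixture corners [[277.5463 113.1686]
 [275.6047 156.4877]
 [232.8857 110.8685]
 [226.1608 153.8229]]
hole [[248.4018 199.2788]]
hole [[203.1811 207.6406]]
turn -1.3512919864260222 shift now [-482.7443 -519.799     0.3017] shift after turn [ 402.2111 -584.3452    0.2826] F [-0.8223  0.3453 -0.4708] M [-0.0618 -0.0278  0.0402] t 0.7
```

Request:
send_rows([
  [[0, 0, 0, -0.135, 0], [0, 0, 0, -0.135, 0], [0, 0, 0, -0.135, 0], [0, 0, 0, -0.135, 0], [0, 0, 0, -0.135, 0], [0, 0, 0, -0.135, 0], [0, 0, 0, -0.135, 0], [0, 0, 0, -0.135, 0], [0, 0, 0, -0.135, 0], [0, 0, 0, -0.135, 0]],
])

```text
time_s: 1.7
eef_pos: [202.4, -484.4, 231.3]
ee_rot: [0.0, 0.996, 0.09, -0.0]
force: [0.5, 0.0, 0.1]
grip_width: 1.002
```

Request:
send_rows([
  [[0.024, -0.035, 0, 0, 0.3], [0.024, -0.035, 0, 0, 0.3], [0.024, -0.035, 0, 0, 0.3], [0.024, -0.035, 0, 0, 0.3], [0.024, -0.035, 0, 0, 0.3], [0.024, -0.035, 0, 0, 0.3], [0.024, -0.035, 0, 0, 0.3], [0.024, -0.035, 0, 0, 0.3], [0.024, -0.035, 0, 0, 0.3], [0.024, -0.035, 0, 0, 0.3]],
])

```text
time_s: 2.7
eef_pos: [378.2, -96.3, 231.6]
ee_rot: [0.0, 0.996, 0.087, 0.0]
force: [1.4, -0.8, 0.8]
grip_width: 0.702
```

Request:
send_rows([
  [[0.024, -0.035, 0, 0, 0.3], [0.024, -0.035, 0, 0, 0.3], [0.024, -0.035, 0, 0, 0.3], [0.024, -0.035, 0, 0, 0.3], [0.024, -0.035, 0, 0, 0.3], [0.024, -0.035, 0, 0, 0.3], [0, 0, 0, 0, 0.3], [0, 0, 0, 0, 0.3]],
])

```text
time_s: 3.5
eef_pos: [482.9, 134.2, 231.0]
ee_rot: [0.0, 0.996, 0.088, -0.0]
force: [0.0, -0.3, 0.4]
grip_width: 0.698
```

```bash
python3 - <<'E'
from h import *
np.set_printoptions(precision=4,suppress=True)
st(); rel(495.9,161.4,90,.1763)
E
```

```text
[482.8658 134.2273 230.9833] yaw 0.1766075872677588 tilt [-0.0007 -0.0003] F [ 0.0309 -0.263   0.4432] M [-0.0178  0.0372 -0.0361] w 0.6977757353684247 t 3.5
turn 0.0003075872677587854 shift now [ 17.7105 -24.4848 140.9658] shift after turn [ 17.5979 -24.4654 140.9833] F [ 0.0309 -0.263   0.4432] M [-0.0178  0.0372 -0.0361] t 3.5
```

Request:
send_rows([
  [[0.0088, -0.0122, 0, 0, 0.3], [0.0088, -0.0122, 0.04, 0, 0.3], [0, 0, 0.05, 0, 0.3], [0, 0, 0.05, 0, 0.3], [0, 0, 0.04, 0, 0.3], [0, 0, 0.02, 0, 0.3], [0, 0, 0.01, 0, 0.3], [0, 0, 0.006, 0, 0.3], [0, 0, 0, 0, 0.3], [0, 0, 0, 0, 0.3]],
])

```text
time_s: 4.5
eef_pos: [496.9, 161.0, 16.4]
ee_rot: [-0.0, 0.996, 0.087, 0.001]
force: [0.4, 0.3, 0.4]
grip_width: 0.702
```

Request:
send_rows([
  [[0, 0, 0, 0, 0.6], [0, 0, 0, 0, 0.8], [0, 0, 0, 0, 1], [0, 0, 0, 0, 1], [0, 0, 0, 0, 1], [0, 0, 0, 0, 1], [0, 0, 0, 0, 1]],
], force=80)

```text
time_s: 5.2
eef_pos: [496.4, 161.0, 15.9]
ee_rot: [-0.0, 0.996, 0.087, 0.0]
force: [-1.3, 0.1, 6.0]
grip_width: 0.146
```

```bash
python3 - <<'E'
from h import *
np.set_printoptions(precision=4,suppress=True)
st()
E
```

```text
[496.3863 161.0424  15.8683] yaw 0.17513713098182637 tilt [0.0008 0.0001] F [-1.2611  0.1086  6.049 ] M [-0.0565  0.1863  0.0042] w 0.1460439946594004 t 5.2
```

Request:
send_rows([
  [[0, 0, -0.01, 0, 1], [0, 0, -0.02, 0, 1], [0, 0, -0.03, 0, 1], [0, 0, -0.03, 0, 1], [0, 0, -0.03, 0, 1], [0, 0, -0.02, 0, 1], [0, 0, -0.01, 0, 1], [0, 0, 0, 0, 1], [0, 0, 0, 0, 1]],
])

```text
time_s: 6.1
eef_pos: [495.5, 160.9, 164.2]
ee_rot: [0.0, 0.996, 0.087, -0.001]
force: [-0.1, -0.5, -4.1]
grip_width: 0.149
```

```bash
python3 - <<'E'
from h import *
np.set_printoptions(precision=4,suppress=True)
st(); rel(552.3,-202.8,166,.0135)
t=ctrl.capture("top");s=ctrl.capture("side")
o=np.vstack([cv2.resize(t[120:260,140:300],None,fx=2.5,fy=2.5),cv2.resize(s[130:230,200:360],None,fx=2.5,fy=2.5)]);cv2.imwrite("pics/lift.png",o);print(o.shape)
E
```

```text
[495.5497 160.8924 164.2403] yaw 0.1749132690306405 tilt [-0.0019 -0.0002] F [-0.141  -0.5304 -4.1345] M [-0.0324 -0.0015 -0.0233] w 0.1493192162761931 t 6.1
turn 0.1614132690306405 shift now [ -7.4097 368.0186  -1.8075] shift after turn [ 51.8354 364.4254  -1.7597] F [-0.141  -0.5304 -4.1345] M [-0.0324 -0.0015 -0.0233] t 6.1
(600, 400, 3)
```

View pics/lift.png

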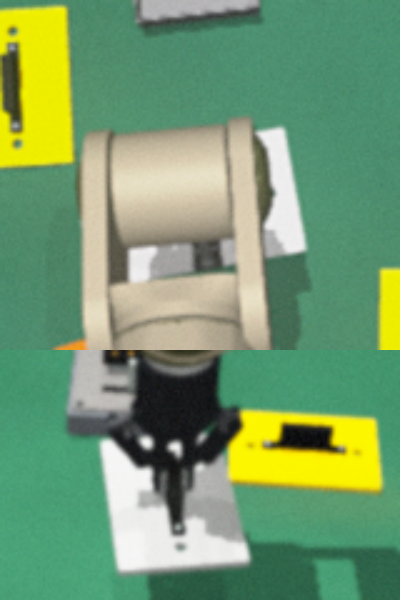

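The lift view shows the plate held flat by its rib (weight −4.1 N, wrist moments about 0). Moving it over the fixture.

Request:
send_rows([
  [[0, 0, 0, 0.0807, 1], [0, 0, 0, 0.0807, 1], [0.0065, 0.04, 0, 0, 1], [0.0065, 0.046, 0, 0, 1], [0.0065, 0.046, 0, 0, 1], [0.0065, 0.046, 0, 0, 1], [0.0065, 0.046, 0, 0, 1], [0.0065, 0.046, 0, 0, 1], [0.0065, 0.046, 0, 0, 1], [0.0065, 0.04, 0, 0, 1]],
])

```text
time_s: 7.2
eef_pos: [552.6, -196.5, 164.1]
ee_rot: [-0.0, 1.0, 0.006, -0.001]
force: [0.5, 0.9, -3.1]
grip_width: 0.147
```

Request:
send_rows([
  [[0, 0, 0.01, 0, 1], [0, 0, 0.02, 0, 1], [0, 0, 0.015, 0, 1], [0, 0, 0.005, 0, 1], [0, 0, 0, 0, 1], [0, 0, 0, 0, 1], [0, 0, 0, 0, 1]],
])

```text
time_s: 7.9
eef_pos: [553.3, -194.3, 116.1]
ee_rot: [0.0, 1.0, 0.007, 0.001]
force: [-0.5, 0.0, -3.1]
grip_width: 0.147
```

```bash
python3 - <<'E'
from h import *
np.set_printoptions(precision=4,suppress=True)
st(); rel(552.3,-202.8,102,.0135)
t=ctrl.capture("top");s=ctrl.capture("side")
o=np.vstack([cv2.resize(t[140:225,300:415],None,fx=3.5,fy=3.5,interpolation=2),cv2.resize(s[80:165,200:315],None,fx=3.5,fy=3.5,interpolation=2)]);cv2.imwrite("pics/over.png",o);print(o.shape)
E
```

```text
[ 553.3108 -194.3221  116.0845] yaw 0.013827005584422479 tilt [ 0.0012 -0.0007] F [-0.4591  0.0043 -3.1277] M [ 0.0383 -0.0055 -0.0316] w 0.14725109368769132 t 7.9
turn 0.00032700558442247916 shift now [-1.1443  8.4529 14.0893] shift after turn [-1.1252  8.4634 14.0845] F [-0.4591  0.0043 -3.1277] M [ 0.0383 -0.0055 -0.0316] t 7.9
(596, 402, 3)
```

View pics/over.png

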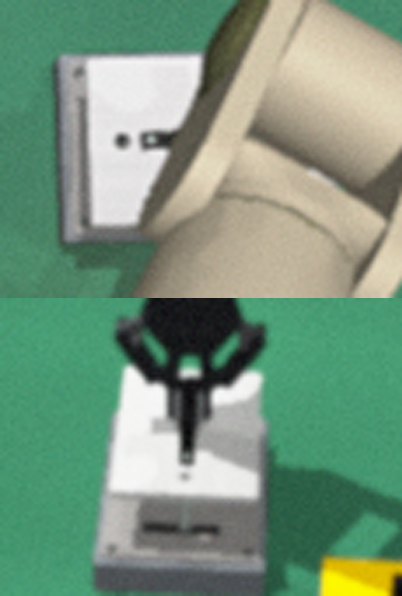

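Request:
send_rows([
  [[-0.0011, 0.0084, 0, 0, 1], [0, 0, 0.004, 0, 1], [0, 0, 0.005, 0, 1], [0, 0, 0.002, 0, 1], [0, 0, 0, 0, 1], [0, 0, 0, 0, 1]],
])

```text
time_s: 8.6
eef_pos: [552.0, -202.6, 104.3]
ee_rot: [-0.0, 1.0, 0.007, -0.0]
force: [-0.4, 0.5, -3.4]
grip_width: 0.143
```

```bash
python3 - <<'E'
from h import *
np.set_printoptions(precision=4,suppress=True)
st(); 
for c,(u,v) in (("top",(337.1,180.5)),("side",(253,132))):
    im=ctrl.capture(c); cv2.imwrite(f"pics/{c}1.png",im); g=cv2.cvtColor(im,6).astype(float)
    a,b=int(u),int(v); w=g[b-5:b+6,a-5:a+6]; print(c); print(w.astype(int))
    w2=np.clip(180-w,0,None); yy,xx=np.mgrid[b-5:b+6,a-5:a+6]; p=((w2*xx).sum()/w2.sum(),(w2*yy).sum()/w2.sum()); print(p,back(c,p,95.5))
E
```

```text
[ 551.998  -202.6302  104.2724] yaw 0.013707210277907849 tilt [-0.  0.] F [-0.4104  0.511  -3.3525] M [-0.0063  0.0191 -0.0475] w 0.14334256293619885 t 8.6
top
[[228 229 229 230 230 229 229 229 226 228 227]
 [227 226 228 231 229 226 227 228 228 229 227]
 [230 228 229 227 227 228 229 228 229 228 227]
 [231 231 230 226 215 210 220 228 232 221 195]
 [228 231 224 194 153 150 170 207 225 203 139]
 [228 229 210 169 147 150 147 181 216 201 134]
 [229 229 206 173 175 183 163 179 219 217 153]
 [230 230 218 188 168 162 160 194 228 230 174]
 [232 231 229 213 187 178 191 219 231 228 201]
 [232 230 229 227 225 223 228 229 230 229 228]
 [227 231 227 228 229 228 229 229 226 228 227]]
(np.float64(338.51329787234044), np.float64(180.1781914893617)) [[ 551.2257 -141.8418   95.5   ]]
side
[[238 236 225 175 104  90  92 124 196 232 237]
 [238 235 229 178 120 103 113 154 208 233 236]
 [237 236 232 209 182 173 175 200 230 236 235]
 [239 237 237 227 213 207 213 227 235 236 237]
 [237 238 234 222 199 191 204 227 235 238 236]
 [237 237 233 217 183 168 187 220 237 236 236]
 [237 236 237 231 216 196 210 228 237 237 236]
 [237 238 237 236 235 230 234 237 239 237 235]
 [236 237 238 237 238 236 237 236 237 236 235]
 [228 224 228 230 230 231 233 232 230 233 232]
 [186 184 188 192 194 197 201 203 199 203 207]]
(np.float64(253.30472854640982), np.float64(127.55341506129596)) [[ 551.2587 -156.7872   95.5   ]]
```

The pin tip shows inside the left hole, near its centre. Descending slowly while watching force.

Request:
send_rows([
  [[0, 0, 0.001, 0, 1], [0, 0, 0.001, 0, 1], [0, 0, 0.001, 0, 1], [0, 0, 0.001, 0, 1], [0, 0, 0.001, 0, 1], [0, 0, 0, 0, 1]],
])

```text
time_s: 9.3
eef_pos: [552.0, -202.8, 99.3]
ee_rot: [0.0, 1.0, 0.007, 0.0]
force: [-0.1, 0.1, -2.7]
grip_width: 0.148
```

```bash
python3 - <<'E'
from h import *
np.set_printoptions(precision=4,suppress=True)
st()
E
```

```text
[ 552.0397 -202.8087   99.2709] yaw 0.013577450212060043 tilt [ 0.0002 -0.0002] F [-0.0722  0.1433 -2.7361] M [-0.1361 -0.0731  0.0317] w 0.14808547027472055 t 9.3
```

Request:
send_rows([
  [[0, 0, 0.001, 0, 1], [0, 0, 0.001, 0, 1], [0, 0, 0.001, 0, 1], [0, 0, 0, 0, 1]],
])

```text
time_s: 9.7
eef_pos: [552.4, -203.2, 96.5]
ee_rot: [0.001, 1.0, 0.007, 0.001]
force: [3.8, -3.5, -3.0]
grip_width: 0.145
```

```bash
python3 - <<'E'
from h import *
np.set_printoptions(precision=4,suppress=True)
st()
E
```

```text
[ 552.3818 -203.1985   96.4794] yaw 0.013515458181034083 tilt [ 0.0013 -0.0011] F [ 3.757  -3.5452 -2.9701] M [-0.6804 -0.545   0.0654] w 0.14496749581739773 t 9.7
```

The pins push the plate towards +x/−y, so I'll yield that way.

Request:
send_rows([
  [[0.0006, 0.0006, 0, 0, 1], [0, 0, 0.001, 0, 1], [0, 0, 0.001, 0, 1], [0, 0, 0, 0, 1]],
])

```text
time_s: 10.1
eef_pos: [552.6, -203.4, 94.1]
ee_rot: [0.0, 1.0, 0.007, 0.0]
force: [2.9, -1.9, -3.8]
grip_width: 0.15
```

```bash
python3 - <<'E'
from h import *
np.set_printoptions(precision=4,suppress=True)
st()
E
```

```text
[ 552.6014 -203.3757   94.1471] yaw 0.0136721507793693 tilt [ 0.0001 -0.0002] F [ 2.9173 -1.9089 -3.8223] M [-0.5427 -0.3731  0.0225] w 0.14959018380225791 t 10.1
```

Request:
send_rows([
  [[0.0006, 0.0005, 0, 0, 1], [0, 0, 0.001, 0, 1], [0, 0, 0.002, 0, 1], [0, 0, 0.002, 0, 1], [0, 0, 0.002, 0, 1], [0, 0, 0.002, 0, 1], [0, 0, 0, 0, 1]],
])

```text
time_s: 10.8
eef_pos: [553.0, -203.6, 84.9]
ee_rot: [-0.0, 1.0, 0.007, -0.0]
force: [-0.6, 0.1, -3.1]
grip_width: 0.15
```

```bash
python3 - <<'E'
from h import *
np.set_printoptions(precision=4,suppress=True)
st()
E
```

```text
[ 552.9776 -203.6189   84.8723] yaw 0.013605301481207619 tilt [-0.0007  0.0005] F [-0.6295  0.0667 -3.1452] M [-0.0081 -0.0416  0.0124] w 0.14960397066082257 t 10.8
```

Request:
send_rows([
  [[0, 0, 0.001, 0, 1], [0, 0, 0.001, 0, 1], [0, 0, 0.001, 0, 1], [0, 0, 0.001, 0, 1], [0, 0, 0, 0, 1]],
])

```text
time_s: 11.3
eef_pos: [553.1, -203.7, 81.1]
ee_rot: [-0.0, 1.0, 0.007, -0.0]
force: [0.2, -0.1, -3.1]
grip_width: 0.152
```

Request:
send_rows([
  [[0, 0, 0.001, 0, 1], [0, 0, 0.001, 0, 1], [0, 0, 0, 0, 1]],
])

```text
time_s: 11.6
eef_pos: [553.3, -203.8, 79.9]
ee_rot: [0.0, 1.0, 0.007, 0.0]
force: [-3.0, 0.8, 5.1]
grip_width: 0.147
```

```bash
python3 - <<'E'
from h import *
np.set_printoptions(precision=4,suppress=True)
st()
E
```

```text
[ 553.3037 -203.8369   79.8536] yaw 0.013649229914682412 tilt [ 0.0005 -0.0003] F [-3.0237  0.8207  5.1167] M [ 0.2621  0.4512 -0.0221] w 0.14696987664925176 t 11.6
```

Request:
send_rows([
  [[-0.0003, 0, 0.001, 0, 1], [0, 0, 0.001, 0, 1], [0, 0, 0.001, 0, 1], [0, 0, 0, 0, 1]],
])

```text
time_s: 12.0
eef_pos: [553.2, -203.9, 76.3]
ee_rot: [0.0, 1.0, 0.007, 0.0]
force: [1.0, 0.8, 2.5]
grip_width: 0.149
```

```bash
python3 - <<'E'
from h import *
np.set_printoptions(precision=4,suppress=True)
st()
E
```

```text
[ 553.2259 -203.8518   76.3158] yaw 0.013546583251634145 tilt [ 0.001  -0.0003] F [1.0053 0.7869 2.477 ] M [ 0.2146 -0.2268  0.0235] w 0.14871655326613265 t 12.0
```

Request:
send_rows([
  [[0, 0, 0.001, 0, 1], [0, 0, 0.001, 0, 1], [0, 0, 0.001, 0, 1], [0, 0, 0.001, 0, 1], [0, 0, 0, 0, 1]],
])

```text
time_s: 12.5
eef_pos: [553.1, -203.9, 72.2]
ee_rot: [0.0, 1.0, 0.007, 0.0]
force: [3.9, 0.9, 3.1]
grip_width: 0.148
```

Request:
send_rows([
  [[0, 0, 0.0005, 0, 1], [0, 0, 0.0005, 0, 1], [0, 0, 0, 0, 1]],
])

```text
time_s: 12.8
eef_pos: [553.0, -203.9, 71.3]
ee_rot: [0.0, 1.0, 0.007, 0.0]
force: [3.1, 1.8, 4.3]
grip_width: 0.146
```

Request:
send_rows([
  [[0, 0, 0.0005, 0, 1], [0, 0, 0.0005, 0, 1], [0, 0, 0, 0, 1]],
])

```text
time_s: 13.1
eef_pos: [552.9, -203.9, 70.3]
ee_rot: [0.0, 1.0, 0.007, 0.0]
force: [4.5, 1.3, 3.6]
grip_width: 0.147
```

```bash
python3 - <<'E'
from h import *
np.set_printoptions(precision=4,suppress=True)
st()
E
```

```text
[ 552.9367 -203.8648   70.2675] yaw 0.013622403027141591 tilt [ 0.0001 -0.0002] F [4.5473 1.3339 3.5949] M [ 0.0527 -0.6941  0.0327] w 0.14742723424110463 t 13.1
```

Request:
send_rows([
  [[0.0004, 0, 0.0005, 0, 1], [0, 0, 0, 0, 1], [0, 0, 0, 0, 1]],
])

```text
time_s: 13.4
eef_pos: [553.0, -203.9, 69.8]
ee_rot: [-0.0, 1.0, 0.007, -0.0]
force: [0.5, 0.1, 5.4]
grip_width: 0.15
```

Request:
send_rows([
  [[0, 0, 0.0005, 0, 1], [0, 0, 0, 0, 1], [0, 0, 0, 0, 1]],
])

```text
time_s: 13.7
eef_pos: [553.0, -203.9, 69.8]
ee_rot: [0.0, 1.0, 0.007, -0.0]
force: [-0.5, 0.6, 10.3]
grip_width: 0.149
```

```bash
python3 - <<'E'
from h import *
np.set_printoptions(precision=4,suppress=True)
st()
E
```

```text
[ 553.0069 -203.8853   69.8201] yaw 0.013669221644475383 tilt [-0.0007 -0.0002] F [-0.4848  0.6284 10.3346] M [ 0.2137 -0.0446  0.002 ] w 0.14877698319524355 t 13.7
```

It stopped at the expected height (69.8, predicted 69.9). I'll press a little more to confirm the firm stop.

Request:
send_rows([
  [[0, 0, 0.0005, 0, 1], [0, 0, 0, 0, 1], [0, 0, 0, 0, 1]],
])

```text
time_s: 14.0
eef_pos: [553.0, -203.9, 69.8]
ee_rot: [0.0, 1.0, 0.007, -0.0]
force: [-2.8, 1.4, 13.7]
grip_width: 0.148
```

Request:
send_rows([
  [[0, 0, 0.0004, 0, 1], [0, 0, 0, 0, 1], [0, 0, 0, 0, 1]],
])

```text
time_s: 14.3
eef_pos: [553.1, -203.9, 69.8]
ee_rot: [0.0, 1.0, 0.007, -0.0]
force: [-2.9, 2.6, 17.6]
grip_width: 0.149
```

```bash
python3 - <<'E'
from h import *
np.set_printoptions(precision=4,suppress=True)
st()
E
```

```text
[ 553.0612 -203.9139   69.7873] yaw 0.013815166912135114 tilt [-0.0004 -0.0005] F [-2.8651  2.5881 17.6233] M [0.4701 0.5592 0.0076] w 0.14932065279403664 t 14.3
```

Request:
send_rows([
  [[0, 0, -0.001, 0, 1], [0, 0, -0.0005, 0, 1], [0, 0, 0, 0, 1], [0, 0, 0, 0, 0.8], [0, 0, 0, 0, 0.6], [0, 0, 0, 0, 0.4], [0, 0, 0, 0, 0.3], [0, 0, 0, 0, 0.3]],
])

```text
time_s: 15.1
eef_pos: [553.2, -203.7, 69.7]
ee_rot: [-0.0, 1.0, 0.007, -0.0]
force: [0.0, 0.1, 0.0]
grip_width: 0.704
```

Request:
send_rows([
  [[0, 0, -0.01, 0, 0.3], [0, 0, -0.03, 0, 0.3], [0, 0, -0.04, 0, 0.3], [0, 0, -0.04, 0, 0.3], [0, 0, -0.04, 0, 0.3], [0, 0.04, 0, 0, 0.3], [0, 0.045, 0, 0, 0.3], [0, 0.045, 0, 0, 0.3], [0, 0.045, 0, 0, 0.3], [0, 0.03, 0, 0, 0.3]],
])

```text
time_s: 16.1
eef_pos: [555.2, -411.5, 230.4]
ee_rot: [0.0, 1.0, 0.006, 0.0]
force: [1.1, 0.5, 0.1]
grip_width: 0.7
```

```bash
python3 - <<'E'
from h import *
np.set_printoptions(precision=4,suppress=True)
st()
t=ctrl.capture("top");s=ctrl.capture("side")
Q=[[553.0+sx*62,-203.7+sy*90,62] for sx in(-1,1) for sy in(-1,1)]
for c in("top","side"):print(c,proj(c,Q).round(1).tolist(),[(round(d["p"],2),np.round(d["box"],1).tolist()) for d in ctrl.recognise(c,"plate_mid")])
o=np.vstack([cv2.resize(t[140:225,300:415],None,fx=3.5,fy=3.5,interpolation=2),cv2.resize(s[80:165,200:315],None,fx=3.5,fy=3.5,interpolation=2)]);cv2.imwrite("pics/end.png",o)
E
```

```text
[ 555.2417 -411.5226  230.3637] yaw 0.011882014339038476 tilt [ 0.0001 -0.0006] F [1.0765 0.4539 0.1331] M [ 0.0508 -0.0153  0.0326] w 0.7004948917566517 t 16.1
top [[392.5, 203.2], [326.1, 203.6], [391.0, 157.8], [325.2, 158.2]] [(0.96, [326.5, 160.1, 390.7, 206.6]), (0.82, [121.3, 122.0, 169.1, 188.9]), (0.76, [162.3, 247.7, 216.1, 322.2]), (0.74, [293.4, 226.8, 311.3, 247.5])]
side [[274.0, 110.9], [272.1, 146.2], [236.4, 109.0], [231.2, 144.0]] [(0.89, [315.4, 237.7, 393.8, 288.5]), (0.87, [160.9, 275.9, 239.2, 325.7]), (0.72, [235.8, 109.5, 270.5, 149.6]), (0.71, [292.5, 154.1, 353.7, 188.4]), (0.27, [143.9, 160.3, 175.0, 199.3])]
```

View pics/end.png

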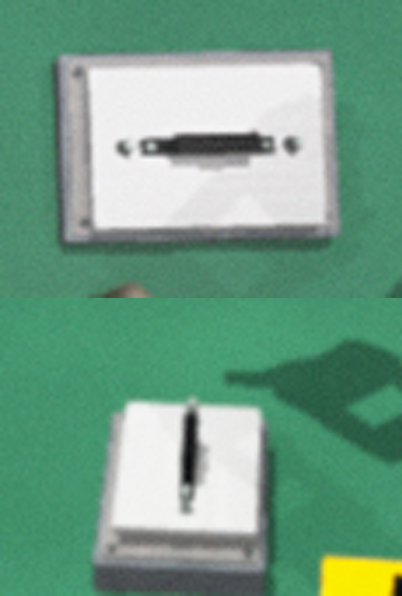

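The end view shows both pins up through the holes, at crop px (124,147) and (292,144). The plate lies level on the carriage: its corners match the pressed-home prediction within about 1–2 px. Handing in.

```bash
python3 -c "
from rig import ctrl
print(ctrl.finish_job())"
```

```text
the job is handed in; nothing more can be done
None
```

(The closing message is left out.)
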